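Stand the washed sample jar upside down to drain

TASK

The washed, open sample jar lies on its side in one of the two cradles. Pick it up, turn it mouth down and stand it upside down in the middle of the empty drain dish, then let it go. Leave the lidded jar lying in the other cradle and the jar that is already draining where they are.

Things in the scene. Friction and masses are not known exactly. Their poses are not given: they have to be found in the camera images.
- jar_mid (a point): washed jar: plain white plastic cylinder, 50 mm across, 66 mm long, 3 mm wall, one end closed, one open, no lid, 60 g. Point at its centre; x axis along the jar from closed end to open mouth (33 mm along +x). At the start it lies level, centre 37 mm above the bench, mouth roughly to the robot's left (+y), on a metal cradle 56 mm long, 40 mm wide, 16 mm high, and overhangs it all round.
- dish_top (a point): the empty drain dish: a flat round steel disc with small dark dots, 100 mm across and 12 mm high, fixed to the bench. The point is the centre of its flat top. An upside-down jar standing on it has its centre 33 mm above this point.
- lidded_mid (a point): a closed jar of the same size lying in the other, identical cradle; it has a black lid and a yellow-green label. To be left alone. The point is at its centre.
- drained_mid (a point): another open white jar of the same size, already standing upside down on the other, identical drain dish. To be left alone. The point is at its centre.
Not all that is in view belongs to the job. What is shaped like the part that bears dish_top but brown or purple is not meant.

How it is judged:
At the end, for the whole second after the job is handed in: The washed jar stands mouth down (axis within 10 degrees of vertical) on the empty drain dish, its centre within 20 mm of the dish's centre and 27 to 39 mm above the dish's top, at rest and let go (angle between jar_mid's own x axis and vertical above 2.967 rad and horizontal distance between jar_mid and dish_top below 0.02 m and z of jar_mid in the frame of dish_top between 0.027 and 0.039 m and linear speed of jar below 0.02 m/s); the robot touches nothing.
It fails at once if the lidded jar is moved by more than 20 mm (distance of lidded_mid from where it was at the start of the episode above 0.02 m).
It fails at once if the jar already draining is moved by more than 20 mm (distance of drained_mid from where it was at the start of the episode above 0.02 m).
It also fails if it takes over 29 s, if anything falls off the work surface, if the arm or the gripper's body presses on something with over 40 N, if the wrist force passes 120 N, or if a joint passes its speed limit or range.

ROBOT

A 6-joint arm with a two-finger parallel gripper is mounted at the origin on the work surface. World frame = base frame: x ahead of the robot, y to its left, z up, the work surface at z = 0. Lengths are in m, angles in rad, forces in N, time in s.
With the tool pointing down it reaches from about 0.275 to 0.75 m from the base axis. Payload 10.2 kg.
Tool frame: the origin (TCP) lies on the centre line of the jaws, within the pads' length; the fingertips stand 25 mm ahead of it and the grasp point (between the pads) lies 6 mm ahead of it; z points along the fingers, y is the direction in which the jaws open and shut (so a half turn about z gives the same grasp; the last joint's range is limited). The gripper opens to 85 mm and grips with 20 to 120 N. Pads are 22 mm wide; open, the fingers measure 114 mm over their backs; the gripper's body (76 mm by 85 mm) begins 54 mm behind the grasp point. The pads swing forward as they close: fully open they stand 13 mm farther back than shut.
Start: joints at [0.933, 0.313, 1.498, -0, 1.331, -0.223], TCP at [0.212, 0.48, 0.256] pointing down, gripper open.
Joint ranges: [-2.94, 2.94], [-0.97, 2.17], [0.19, 2.56], [-1.23, 4.37], [0.02, 3.11], [-2.88, 2.88]. Speed limits (rad/s): [2.39, 2.39, 3.01, 3.14, 3.14, 3.14].

INTERFACE

Orientations are given as [roll, pitch, yaw] about the fixed x, y, z axes, in that order (R = Rz(yaw) Ry(pitch) Rx(roll)).
In Python, from cell import read_state, camera, camera_info, hand_in, cut_out gives the robot as it stands. The module is installed in compiled form; this text tells all that it offers.
- The arm moves only by the shell command python3 -m jog 'ROWS' [FORCE]. ROWS is JSON, a list of rows, each a list of 3 entries, a list of its own where there are three numbers: the shift along the tool's x, y, z in cm, then the turn, a rotation vector about the tool's x, y, z in degrees, then the opening, from 0 (shut) to 1 (fully open). A call has 1 to 5 rows; each row is the pose to reach, as a shift and turn from the pose measured when the call began, along the tool's axes at that moment; what a row does not reach only later rows make up. A row lasts 1/8 s, in which the tool goes at most 62.5 mm and 10.7 degrees, less where a joint would pass 70% of its speed; a pose out of reach is approached as far as the arm can. A call with a gripper value outside its range is refused whole. The fingers move at their own pace and stop on an object; FORCE is the grip in N (left out, the last holds). Time passes only in rows, so rows that repeat a pose let the fingers close. It gives the time, the measured TCP pose, the force and the opening at its end, in the units of the state.
- read_state(): the state, without advancing time (a new reading comes with each control period).
- camera(name): name is "side" or "top"; returns the picture (400x640x3 uint8, red, green, blue); there is no depth.
- camera_info(name): a dict with "camera_matrix" (3x3 intrinsics, pixels), "rvec" (rotation vector, rad) and "tvec" (3), from world to camera coordinates, as OpenCV has them. Camera axes: x right, y down, z forward; pixel columns grow to the right and rows downward; lengths in m; the calibration is good to about 2 mm. A picture is of the moment at which its call begins. camera_info takes no time and is no camera call.
- hand_in(): hands the job in, once; it reports no verdict.
Trained networks look in the newest picture that a camera, given by its name, has taken for a name from the list of things; names that differ only in an ending like _2 or _b are one class to them, and where a whole thing is asked for, a point or a joint stands for the part that bears it (a point fixed in the world has none). Each returns a list of dicts, best first, with "conf" (0 to 1); they miss things now and then, are a little off and sometimes report something else, mostly with a low value. They report only what shows in the picture. A call takes as long as a camera call. They do not tell look-alikes from the thing itself.
- cut_out(camera, name): "mask" (400x640 bool, what is visible of it) and "bbox" ([centre column, centre row, width, height] in pixels, round what is visible of it).
The state is a dict: "t": time; "q": joint angles; "qvel": joint speeds; "tau": joint torques, N m; "tool_pos": TCP position; "orientation": TCP orientation; "force": force on the tool from outside, world axes, zero at the start; "torque": the same for the moment, N m; "width": finger opening in m.
Only numpy, scipy, OpenCV 4.12 (cv2) and the standard library are available. Lean on these libraries where they do the work, as an engineer would, in place of code of your own. Each camera call takes 0.05 s, during which the arm holds its last target. There are 200 camera calls.

## Working session

There is one attempt and no reset: what is moved stays moved. The work goes in short steps, Python scripts to look and compute and a shell command to move; the robot and the scene stay as the last step left them, time stands still between calls to the robot, and variables do not carry over. Pictures are saved under pics/ and viewed, about 8 in all and at most 12, crops included, and the job is handed in when it is done.

```bash
mkdir -p pics
cat > h.py <<'E'
import numpy as np, cv2
from scipy.spatial.transform import Rotation as R
from cell import *
def P(n):
    c=camera_info(n); K=np.array(c["camera_matrix"],float); Rm=cv2.Rodrigues(np.array(c["rvec"],float))[0]; t=np.array(c["tvec"],float).ravel()
    return K,Rm,t
def ray(n,uv,z):
    K,Rm,t=P(n); o=-Rm.T@t; d=Rm.T@np.linalg.inv(K)@np.array([uv[0],uv[1],1.])
    return o+d*(z-o[2])/d[2]
def proj(n,X):
    K,Rm,t=P(n); p=K@(Rm@np.asarray(X,float)+t); return p[:2]/p[2]
def snap(n,f):
    im=camera(n); cv2.imwrite("pics/"+f,im[:,:,::-1]); return im
E
python3 - <<'E'
from h import *
for n in("top","side"):
    snap(n,n+"0.png"); K,Rm,t=P(n); print(n,"cam at",(-Rm.T@t).round(3))
    for k in("jar_mid","dish_top","lidded_mid","drained_mid"):
        for d in cut_out(n,k): print(k,round(d["conf"],2),np.round(d["bbox"],1),d["mask"].sum())
s=read_state();print(s["t"],s["tool_pos"],s["orientation"],s["width"])
E
```

```text
top cam at [0.444 0.096 1.288]
jar_mid 0.89 [438.4 231.7  32.2  25.2] 526
dish_top 0.9 [192.2 196.9  38.9  33.8] 1056
dish_top 0.84 [246.8 170.7  35.2  38.8] 1056
dish_top 0.79 [360.4 151.6  34.1  36.1] 984
dish_top 0.74 [305.9 168.2  35.8  37. ] 1013
dish_top 0.57 [307.8 218.7  34.7  36.2] 1072
lidded_mid 0.93 [427.8 165.2  32.8  27.5] 490
drained_mid 0.92 [251.1 234.2  26.5  16.7] 338
side cam at [ 0.371 -0.892  0.896]
jar_mid 0.79 [302.  295.   24.3  39.4] 683
dish_top 0.86 [307.3 142.3  29.6  21.3] 434
dish_top 0.82 [348.1 197.1  36.2  23.9] 648
dish_top 0.67 [334.4 167.8  28.1  22.7] 514
dish_top 0.67 [301.6 204.7  35.2  24.3] 693
dish_top 0.59 [374.3 231.5  31.   24.6] 785
lidded_mid 0.59 [375.6 277.7  22.4  38.4] 648
drained_mid 0.8 [280.2 164.8  14.9  30.3] 388
drained_mid 0.4 [375.4 277.9  23.2  38.1] 693
0.5 [0.2115744  0.48047075 0.25628233] [-3.14153498e+00 -1.21083381e-05  2.72680930e+00] 0.08559558874303785
```

View pics/top0.png

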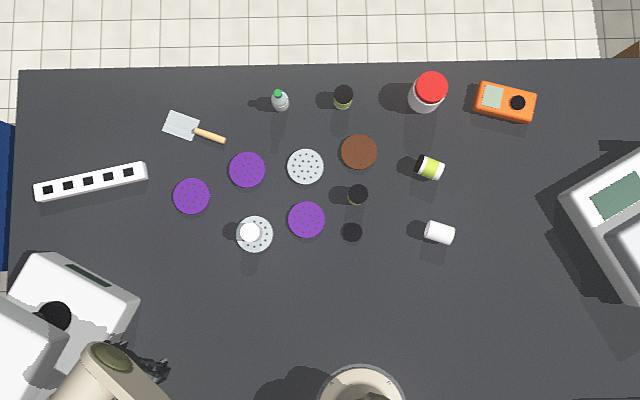

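View pics/side0.png

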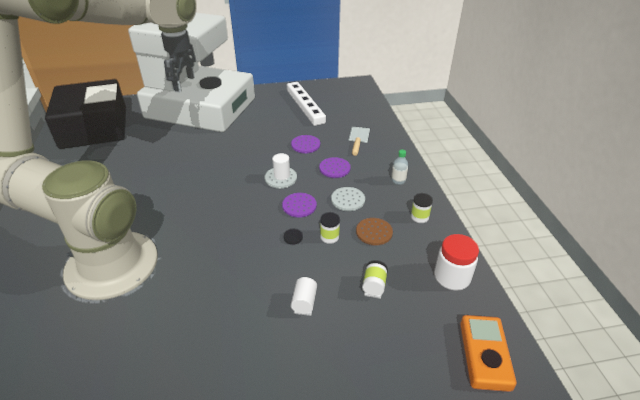

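```bash
cat > fit.py <<'E'
from h import *
from scipy.optimize import minimize
def hull(n,X):
    m=np.zeros((400,640),np.uint8); p=np.array([proj(n,x) for x in X],np.float32)
    h=cv2.convexHull((p*16).round().astype(np.int32)); cv2.fillConvexPoly(m,h,1,shift=4); return m>0
def cyl(c,a,r,L):
    a=np.array(a)/np.linalg.norm(a); u=np.cross(a,[.3,.5,.8]);u/=np.linalg.norm(u);v=np.cross(a,u)
    return [c+s*a*L/2+r*(np.cos(t)*u+np.sin(t)*v) for s in(-1,1) for t in np.linspace(0,6.28,24)]
def fitc(masks,model,x0,sc):
    def cost(x): return sum(1-(hull(n,model(x))&m).sum()/(hull(n,model(x))|m).sum() for n,m in masks.items())
    S=np.vstack([x0]+[np.array(x0)+np.eye(len(x0))[i]*sc[i] for i in range(len(x0))])
    r=minimize(cost,x0,method="Nelder-Mead",options=dict(initial_simplex=S,xatol=1e-4,fatol=1e-4)); return r.x,r.fun
E
python3 - <<'E'
from fit import *
near=lambda n,k,uv:min((d for d in cut_out(n,k)),key=lambda d:np.hypot(d["bbox"][0]-uv[0],d["bbox"][1]-uv[1]))
for k,zc,uvs in(("jar_mid",.037,((438,232),(303,295))),("lidded_mid",.037,((429,167),(375,278)))):
    m={n:near(n,k,u)["mask"] for n,u in zip(("top","side"),uvs)}
    g=ray("top",np.argwhere(m["top"]).mean(0)[::-1],zc)
    for mm in(m,{"top":m["top"]},{"side":m["side"]}):
        print(k,fitc(mm,lambda x:cyl(np.array([x[0],x[1],zc]),[np.cos(x[2]),np.sin(x[2]),0],.025,.066),[g[0],g[1],1.57],[.01,.01,.3]))
m={n:near(n,"dish_top",u)["mask"] for n,u in zip(("top","side"),((305,167),(348,198)))}
g=ray("top",(305,167),.012)
for mm in(m,{"top":m["top"]},{"side":m["side"]}):
    print("dish",fitc(mm,lambda x:cyl(np.array([x[0],x[1],.006]),[0,0,1],.05,.012),[g[0],g[1]],[.01,.01]))
print("drained",ray("top",(250,232),.078),"standing",ray("top",(357,194),.06), ray("top",(343,97),.06))
E
```

```text
Traceback (most recent call last):
  File "fit.py", line 12, in fitc
    r=minimize(cost,x0,method="Nelder-Mead",options=dict(initial_simplex=S,xatol=1e-4,fatol=1e-4)); return r.x,r.fun
  File "fit.py", line 10, in cost
    def cost(x): return sum(1-(hull(n,model(x))&m).sum()/(hull(n,model(x))|m).sum() for n,m in masks.items())
                        ~~~^^^^^^^^^^^^^^^^^^^^^^^^^^^^^^^^^^^^^^^^^^^^^^^^^^^^^^^^^^^^^^^^^^^^^^^^^^^^^^^^^^
  File "fit.py", line 10, in <genexpr>
    def cost(x): return sum(1-(hull(n,model(x))&m).sum()/(hull(n,model(x))|m).sum() for n,m in masks.items())
                               ~~~~^^^^^^^^^^^^
  File "fit.py", line 4, in hull
    m=np.zeros((400,640),np.uint8); p=np.array([proj(n,x) for x in X],np.float32)
                                                ~~~~^^^^^
  File "h.py", line 11, in proj
    K,Rm,t=P(n); p=K@(Rm@np.asarray(X,float)+t); return p[:2]/p[2]
           ~^^^
  File "h.py", line 5, in P
    c=camera_info(n); K=np.array(c["camera_matrix"],float); Rm=cv2.Rodrigues(np.array(c["rvec"],float))[0]; t=np.array(c["tvec"],float).ravel()
ValueError: time passes only in moves, steps and waits
```

```bash
sed -i 's/^def P(n)/import functools\n@functools.cache\ndef P(n)/' h.py
cat > m.py <<'E'
from fit import *
near=lambda n,k,uv:min((d for d in cut_out(n,k)),key=lambda d:np.hypot(d["bbox"][0]-uv[0],d["bbox"][1]-uv[1]))
for k,zc,uvs in(("jar_mid",.037,((438,232),(303,295))),("lidded_mid",.037,((429,167),(375,278)))):
    m={n:near(n,k,u)["mask"] for n,u in zip(("top","side"),uvs)}
    g=ray("top",np.argwhere(m["top"]).mean(0)[::-1],zc)
    for mm in(m,{"top":m["top"]},{"side":m["side"]}):
        print(k,fitc(mm,lambda x:cyl(np.array([x[0],x[1],zc]),[np.cos(x[2]),np.sin(x[2]),0],.025,.066),[g[0],g[1],1.57],[.01,.01,.3]))
m={n:near(n,"dish_top",u)["mask"] for n,u in zip(("top","side"),((305,167),(348,198)))}
g=ray("top",(305,167),.012)
for mm in(m,{"top":m["top"]},{"side":m["side"]}):
    print("dish",fitc(mm,lambda x:cyl(np.array([x[0],x[1],.006]),[0,0,1],.05,.012),[g[0],g[1]],[.01,.01]))
print("drained",ray("top",(250,232),.078),"standing",ray("top",(357,194),.06), ray("top",(343,97),.06))
s=read_state();print(s["t"])
E
python3 m.py
python3 -c "
import cv2
a=cv2.imread('pics/top0.png')[205:255,405:470];b=cv2.imread('pics/side0.png')[270:325,280:345]
import numpy as np
f=lambda x:cv2.resize(x,(390,330),interpolation=cv2.INTER_CUBIC)
cv2.imwrite('pics/crop.png',np.hstack([f(a),f(b)]))"
```

```text
jar_mid (array([ 0.46513914, -0.21562658,  1.22101316]), np.float64(0.20845230786403968))
jar_mid (array([ 0.46359381, -0.21473366,  1.1966952 ]), np.float64(0.0852173913043478))
jar_mid (array([ 0.46571502, -0.21332726,  1.24920946]), np.float64(0.11886304909560719))
lidded_mid (array([ 0.63886396, -0.19617589,  1.18970442]), np.float64(0.184844605424759))
lidded_mid (array([ 0.63673502, -0.19659137,  1.13275346]), np.float64(0.07894736842105265))
lidded_mid (array([ 0.64029007, -0.19493316,  1.15627982]), np.float64(0.0949720670391061))
dish (array([0.65211516, 0.1381507 ]), np.float64(0.16087295542741087))
dish (array([0.65113209, 0.13456538]), np.float64(0.06463527239150513))
dish (array([0.65278919, 0.13885615]), np.float64(0.08345120226308345))
drained [0.47228643 0.27658817 0.078     ] standing [ 0.56671925 -0.00221952  0.06      ] [0.82949455 0.02801262 0.06      ]
0.9
```

View pics/crop.png

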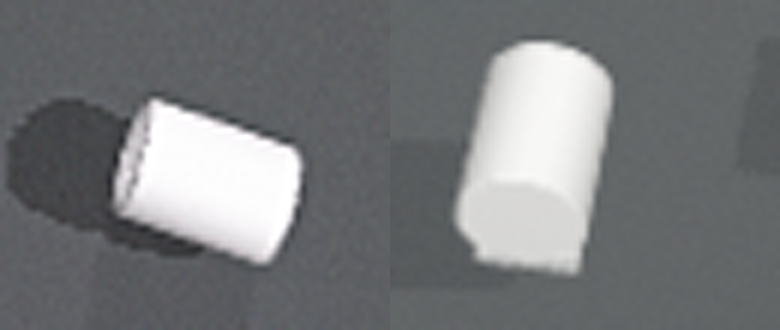

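```bash
cat > go.py <<'E'
from h import *
def Rt(psi,th,tilt_dir=1):
    # jar axis a at yaw psi for vertical tool, tool x = a ; tilt th: z = sin(th) a - cos(th) zhat
    a=np.array([np.cos(psi),np.sin(psi),0]); z=np.sin(th)*a-np.array([0,0,np.cos(th)]); y=np.cross([0,0,-1],a)
    return np.c_[np.cross(y,z),y,z]
def rel(Rg,g,back=0):
    """g: grasp point target; prints row shift (cm) and turn (deg)"""
    s=read_state(); R0=R.from_euler("xyz",s["orientation"]).as_matrix(); tcp=np.array(g)-Rg[:,2]*(.006+back)
    d=R0.T@(tcp-s["tool_pos"])*100; w=R.from_matrix(R0.T@Rg).as_rotvec(degrees=True)
    print("t",round(s["t"],2),"row",d.round(2),w.round(1),"q",np.round(s["q"],2),"F",np.round(s["force"],1),"w",round(s["width"],4))
def jar():  # grasp pose
    return Rt(1.22,np.radians(40)),np.array([.465,-.2145,.037])
E
python3 -c "
from go import *
Rg,g=jar(); rel(Rg,g+[0,0,.08],.10)"
```

```text
t 0.9 row [-51.63 -60.19   5.81] [-30.   32.   82.5] q [ 0.93  0.31  1.5  -0.    1.33 -0.22] F [-0.2 -1.  -0.2] w 0.0854
```

```bash
python3 -m jog '[[[-51.6,-60.2,5.8],[-30,32,82.5],1],[[-51.6,-60.2,5.8],[-30,32,82.5],1],[[-51.6,-60.2,5.8],[-30,32,82.5],1],[[-51.6,-60.2,5.8],[-30,32,82.5],1],[[-51.6,-60.2,5.8],[-30,32,82.5],1]]' 40
python3 -c "
from go import *
Rg,g=jar(); rel(Rg,g+[0,0,.08],.10)"
```

```text
t: 1.52
tool_pos: [0.2976, 0.1994, 0.2351]
orientation: [2.995, -0.375, 1.966]
force: [1.3, 0.5, -0.5]
width: 0.0854
t 1.52 row [-47.54  -2.9  -15.34] [-13.9  14.8  37.9] q [-0.02 -0.13  2.09  0.43  1.22 -0.55] F [ 1.3  0.5 -0.5] w 0.0854
```

```bash
python3 -m jog '[[[-47.5,-2.9,-15.3],[-13.9,14.8,37.9],1],[[-47.5,-2.9,-15.3],[-13.9,14.8,37.9],1],[[-47.5,-2.9,-15.3],[-13.9,14.8,37.9],1],[[-47.5,-2.9,-15.3],[-13.9,14.8,37.9],1],[[-47.5,-2.9,-15.3],[-13.9,14.8,37.9],1]]'
python3 -c "
from go import *
Rg,g=jar(); rel(Rg,g+[0,0,.08],.10)"
```

```text
t: 2.15
tool_pos: [0.3826, -0.0834, 0.2129]
orientation: [-3.141, -0.699, 1.215]
force: [1.2, 0.3, 0.2]
width: 0.0853
t 2.15 row [-13.37  12.32  -9.32] [ 0.2 -0.  -0.2] q [-0.89  0.15  1.98  0.59  1.44 -0.75] F [1.2 0.3 0.2] w 0.0853
```

```bash
python3 -m jog '[[[-13.4,12.3,-9.3],[0,0,0],1],[[-13.4,12.3,-9.3],[0,0,0],1],[[-13.4,12.3,-9.3],[0,0,0],1],[[-13.4,12.3,-9.3],[0,0,0],1],[[-13.4,12.3,-9.3],[0,0,0],1]]'
python3 -c "
from go import *
Rg,g=jar(); rel(Rg,g+[0,0,.08],.10);rel(Rg,g,.06)"
```

```text
t: 2.78
tool_pos: [0.4413, -0.2792, 0.1973]
orientation: [-3.14, -0.699, 1.213]
force: [0.8, 1.4, -0.7]
width: 0.0856
t 2.77 row [ 0.12 -0.   -0.02] [ 0.2 -0.  -0.3] q [-1.03  0.52  1.5   0.53  1.6  -0.79] F [ 0.8  1.4 -0.7] w 0.0856
t 2.77 row [-5.03 -0.   10.1 ] [ 0.2 -0.  -0.3] q [-1.03  0.52  1.5   0.53  1.6  -0.79] F [ 0.8  1.4 -0.7] w 0.0856
```

```bash
python3 -m jog '[[[-5,0,10.1],[0,0,0],1],[[-5,0,10.1],[0,0,0],1],[[-5,0,10.1],[0,0,0],1]]'
python3 - <<'E'
from go import *
Rg,g=jar(); rel(Rg,g,.0)
a=snap("top","x.png")[180:280,390:490]; b=snap("side","y.png")[240:340,250:350]
f=lambda x:cv2.resize(x,(400,400),interpolation=cv2.INTER_CUBIC)
cv2.imwrite("pics/pre.png",np.hstack([f(a),f(b)])[:,:,::-1])
E
```

```text
t: 3.15
tool_pos: [0.4497, -0.2515, 0.0864]
orientation: [-3.134, -0.703, 1.211]
force: [-0.3, -0.3, 0.4]
width: 0.0856
t 3.15 row [-0.13  0.18  5.76] [-0.1 -0.3 -0.4] q [-0.99  0.66  1.61  0.56  1.37 -0.88] F [-0.3 -0.3  0.4] w 0.0856
```

View pics/pre.png

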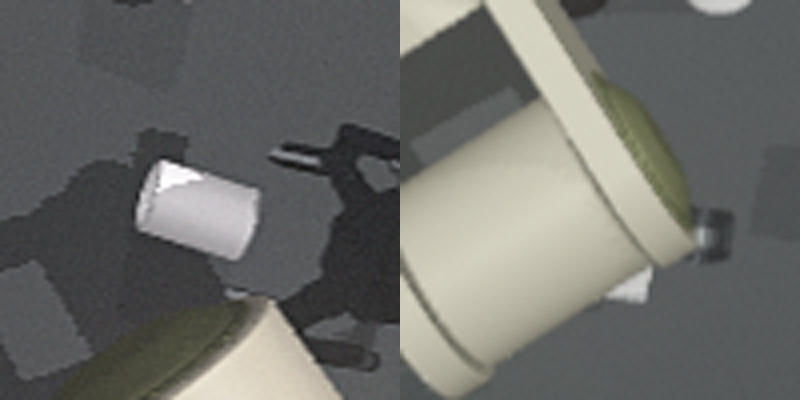

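The open jaws straddle the jar's closed end: the tips are at crop (275,155) and (235,293), and the jar's axis passes midway between them. I'll advance and grip.

```bash
python3 -m jog '[[[-0.1,0.2,3],[0,0,0],1],[[-0.1,0.2,5.8],[0,0,0],1],[[-0.1,0.2,5.8],[0,0,0],1]]'
python3 -m jog '[[[0,0,0],[0,0,0],0.3],[[0,0,0],[0,0,0],0.3],[[0,0,0],[0,0,0],0.3],[[0,0,0],[0,0,0],0.3],[[0,0,0],[0,0,0],0.3]]' 40
python3 -m jog '[[[0,0,0],[0,0,0],0.3],[[0,0,0],[0,0,0],0.3],[[0,0,0],[0,0,0],0.3]]'
python3 -c "
from go import *
Rg,g=jar(); rel(Rg,g,0); rel(Rg,g+[0,0,.13],0)"
```

```text
t: 3.62
tool_pos: [0.4658, -0.2206, 0.0458]
orientation: [3.14, -0.698, 1.217]
force: [0.1, 0.1, -0.1]
width: 0.0854
t: 4.25
tool_pos: [0.463, -0.2205, 0.0474]
orientation: [-3.137, -0.699, 1.218]
force: [-25.5, -1.0, 17.8]
width: 0.0496
t: 4.62
tool_pos: [0.463, -0.2214, 0.0482]
orientation: [-3.138, -0.698, 1.219]
force: [-5.7, -3.8, 7.1]
width: 0.049
t 4.62 row [-0.17 -0.05  0.72] [-0.1 -0.  -0.1] q [-0.93  0.71  1.66  0.6   1.27 -0.91] F [-5.7 -3.8  7.1] w 0.049
t 4.62 row [ 8.19 -0.08 -9.24] [-0.1 -0.  -0.1] q [-0.93  0.71  1.66  0.6   1.27 -0.91] F [-5.7 -3.8  7.1] w 0.049
```

Gripped at 49 mm. Next I lift it straight up.

```bash
python3 -m jog '[[[2,0,-2.2],[0,0,0],0.3],[[5,0,-6],[0,0,0],0.3],[[8.2,0,-10],[0,0,0],0.3],[[8.2,0,-10],[0,0,0],0.3]]' 40
python3 -c "
from go import *
az=np.arctan2(.1365,.652); Rg=Rt(az+np.pi,np.radians(-50)); rel(Rg,[.62,.13,.16],0)
"
```

```text
t: 5.12
tool_pos: [0.4638, -0.2241, 0.1806]
orientation: [3.136, -0.695, 1.224]
force: [-0.3, -0.3, -0.5]
width: 0.0495
t 5.12 row [28.4   2.12 25.86] [ -11.4  -50.8 -129.5] q [-0.93  0.5   1.59  0.57  1.5  -0.76] F [-0.3 -0.3 -0.5] w 0.0495
```

```bash
python3 -c "
from go import *
Rg=Rt(2.3,0); rel(Rg,[.5,-.05,.2],0)
"
```

```text
t 5.12 row [15.15 -2.57  9.3 ] [ 21.6 -35.7 -59.2] q [-0.93  0.5   1.59  0.57  1.5  -0.76] F [-0.3 -0.3 -0.5] w 0.0495
```

```bash
python3 -m jog '[[[15.1,-2.6,9.3],[21.6,-35.7,-59.2],0.3],[[15.1,-2.6,9.3],[21.6,-35.7,-59.2],0.3],[[15.1,-2.6,9.3],[21.6,-35.7,-59.2],0.3],[[15.1,-2.6,9.3],[21.6,-35.7,-59.2],0.3],[[15.1,-2.6,9.3],[21.6,-35.7,-59.2],0.3]]'
python3 -c "
from go import *
az=np.arctan2(.1365,.652); Rg=Rt(az+np.pi,np.radians(-50)); rel(Rg,[.62,.13,.16],0)
"
```

```text
t: 5.75
tool_pos: [0.4996, -0.0495, 0.205]
orientation: [3.067, -0.172, 2.043]
force: [0.5, 0.4, -0.1]
width: 0.0496
t 5.75 row [ 9.77 17.96  7.22] [-23.4 -47.9 -74.7] q [-0.41  0.33  1.62  0.17  1.28 -0.94] F [ 0.5  0.4 -0.1] w 0.0496
```

```bash
python3 -m jog '[[[9.8,18,7.2],[-23.4,-47.9,-74.7],0.3],[[9.8,18,7.2],[-23.4,-47.9,-74.7],0.3],[[9.8,18,7.2],[-23.4,-47.9,-74.7],0.3],[[9.8,18,7.2],[-23.4,-47.9,-74.7],0.3],[[9.8,18,7.2],[-23.4,-47.9,-74.7],0.3]]'
python3 -c "
from go import *
az=np.arctan2(.1365,.652); Rg=Rt(az+np.pi,np.radians(-50)); rel(Rg,[.62,.13,.16],0)
"
```

```text
t: 6.38
tool_pos: [0.6158, 0.1317, 0.1623]
orientation: [2.912, 0.449, 2.72]
force: [0.8, 0.2, -0.9]
width: 0.0493
t 6.38 row [-0.14 -0.22 -0.16] [ -9.5 -19.9 -30.9] q [ 0.01  0.43  1.67  0.05  0.54 -1.23] F [ 0.8  0.2 -0.9] w 0.0493
```

```bash
python3 -m jog '[[[-0.1,-0.2,-0.2],[-9.5,-19.9,-30.9],0.3],[[-0.1,-0.2,-0.2],[-9.5,-19.9,-30.9],0.3],[[-0.1,-0.2,-0.2],[-9.5,-19.9,-30.9],0.3],[[-0.1,-0.2,-0.2],[-9.5,-19.9,-30.9],0.3],[[-0.1,-0.2,-0.2],[-9.5,-19.9,-30.9],0.3]]'
python3 - <<'E'
from go import *
az=np.arctan2(.1365,.652); Rg=Rt(az+np.pi,np.radians(-50)); rel(Rg,[.62,.13,.16],0)
a=snap("top","x2.png")[100:260,200:400]; b=snap("side","y2.png")[110:270,250:450]
f=lambda x:cv2.resize(x,(400,320),interpolation=cv2.INTER_CUBIC)
cv2.imwrite("pics/turned.png",np.hstack([f(a),f(b)])[:,:,::-1])
from fit import cyl,fitc
for n in("top","side"):
    for d in cut_out(n,"jar_mid"): print(n,round(d["conf"],2),d["bbox"],d["mask"].sum())
E
```

```text
t: 7.0
tool_pos: [0.6167, 0.1365, 0.1675]
orientation: [3.031, 0.784, -3.093]
force: [-0.0, 0.7, 0.1]
width: 0.0492
t 7.0 row [ 0.37 -0.75  0.07] [-0.3 -4.7 -6.4] q [-0.03  0.39  1.85  0.94  0.21 -2.55] F [-0.   0.7  0.1] w 0.0492
top 0.57 [301.2, 166.3, 20.5, 23.6] 407
side 0.51 [340.9, 156.3, 15.9, 33.2] 248
```

View pics/turned.png

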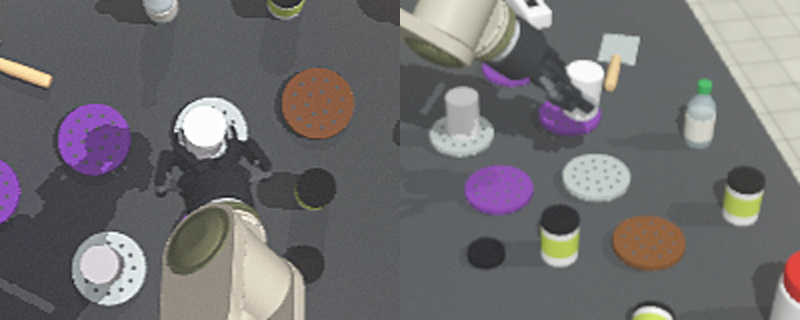

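```bash
cat > kin.py <<'E'
from go import *
from scipy.optimize import least_squares
D=[([.933,.313,1.498,0,1.331,-.223],[.2116,.4805,.2563],[-3.1415,0,2.7268]),
([-.02,-.13,2.09,.43,1.22,-.55],[.2976,.1994,.2351],[2.995,-.375,1.966]),
([-.89,.15,1.98,.59,1.44,-.75],[.3826,-.0834,.2129],[-3.141,-.699,1.215]),
([-1.03,.52,1.5,.53,1.6,-.79],[.4413,-.2792,.1973],[-3.14,-.699,1.213]),
([-.93,.71,1.66,.6,1.27,-.91],[.463,-.2214,.0482],[-3.138,-.698,1.219]),
([-.93,.5,1.59,.57,1.5,-.76],[.4638,-.2241,.1806],[3.136,-.695,1.224]),
([-.41,.33,1.62,.17,1.28,-.94],[.4996,-.0495,.205],[3.067,-.172,2.043]),
([.01,.43,1.67,.05,.54,-1.23],[.6158,.1317,.1623],[2.912,.449,2.72]),
([-.03,.39,1.85,.94,.21,-2.55],[.6167,.1365,.1675],[3.031,.784,-3.093])]
E_=lambda ax,a:R.from_euler(ax,a)
def rot(q): return E_("z",q[0])*E_("y",q[1]+q[2])*E_("z",q[3])*E_("y",q[4])*E_("z",q[5])
C=R.concatenate([rot(q).inv()*E_("xyz",o) for q,p,o in D]).mean()
def basis(q):
    z1=E_("z",q[0]);z2=z1*E_("y",q[1]);z3=z1*E_("y",q[1]+q[2])
    return np.c_[z1.apply([1,0,0]),[0,0,1],z2.apply([1,0,0]),z2.apply([0,0,1]),z3.apply([1,0,0]),z3.apply([0,0,1]),rot(q).apply([0,0,1])]
A=np.vstack([basis(q) for q,p,o in D]); b=np.concatenate([p for q,p,o in D])
X=np.linalg.lstsq(A,b,rcond=1e-3)[0]
LO=np.array([-2.94,-.97,.19,-1.23,.02,-2.88]);HI=np.array([2.94,2.17,2.56,4.37,3.11,2.88])
def fk(q): return basis(q)@X,rot(q)*C
def ik(p,Rg,q0):
    def f(q):
        a,r=fk(q); return np.r_[(a-p)*5,(r.inv()*R.from_matrix(Rg)).as_rotvec()]
    s=least_squares(f,np.clip(q0,LO+.01,HI-.01),bounds=(LO,HI)); return s.x,np.linalg.norm(s.fun)
E
python3 - <<'E'
from kin import *
print(X.round(3),C.as_rotvec().round(2),"res",np.abs(A@X-b).max().round(4), max((rot(q)*C).inv().__mul__(E_("xyz",o)).magnitude() for q,p,o in D))
az=np.arctan2(.1365,.652)
rng=np.random.default_rng(0)
for deg in range(-180,181,20):
    Rg=Rt(az+np.pi+np.radians(deg),np.radians(-50)); out=[]
    for h in(.05,.15):
        p=np.array([.652,.1365,h])-Rg[:,2]*.006; best=(None,9)
        for s in[[.2,.5,1.7,m4,m5,m6] for m4 in(-.8,.8,3) for m5 in (.4,1.2) for m6 in(-2,-.5,1.5)]:
            q,e=ik(p,Rg,np.array(s))
            if e<.02 and (best[0] is None or min((q-LO).min(),(HI-q).min())>min((best[0]-LO).min(),(HI-best[0]).min())): best=(q,e)
        out.append(best[0] if best[0] is None else best[0].round(2))
    print(deg,*out)
E
```

```text
[-0.055  0.314 -0.032  0.488  0.056  0.491  0.361] [ 0.   -0.    1.57] res 0.1155 0.009427178241265198
-180 None None
-160 None None
-140 [ 0.41  1.43  0.3  -0.46  2.17  0.96] [ 0.41  1.33  0.28 -0.5   2.28  0.89]
-120 [ 0.5   1.25  0.66 -0.59  1.89  0.82] [ 0.5   1.14  0.65 -0.61  1.99  0.75]
-100 [ 0.58  1.09  0.98 -0.72  1.61  0.72] [ 0.58  0.97  0.97 -0.72  1.71  0.63]
-80 [ 0.63  0.94  1.28 -0.87  1.33  0.65] [ 0.63  0.81  1.27 -0.85  1.42  0.54]
-60 [ 0.64  0.81  1.56 -1.09  1.04  0.62] [ 0.64  0.65  1.55 -1.01  1.12  0.46]
-40 None [ 0.59  0.51  1.79 -1.23  0.8   0.4 ]
-20 [0.44 0.61 1.97 4.27 0.49 0.89] None
0 [0.21 0.58 2.03 3.14 0.35 1.57] [0.21 0.36 2.02 3.14 0.11 1.57]
20 [-0.03  0.61  1.97  2.01  0.49  2.25] [-0.03  0.41  1.96  1.58  0.44  2.73]
40 [-0.17  0.69  1.8   1.42  0.75  2.47] [-0.17  0.51  1.79  1.23  0.8   2.73]
60 [-0.23  0.81  1.56  1.09  1.04  2.51] [-0.23  0.65  1.55  1.01  1.12  2.67]
80 [-0.22  0.94  1.28  0.87  1.33  2.49] [-0.22  0.81  1.27  0.85  1.42  2.6 ]
100 [-0.16  1.09  0.98  0.72  1.61  2.42] [-0.16  0.97  0.97  0.72  1.71  2.5 ]
120 [-0.09  1.25  0.66  0.59  1.89  2.32] [-0.09  1.14  0.65  0.61  1.99  2.39]
140 [0.   1.43 0.3  0.46 2.17 2.18] [0.   1.33 0.28 0.5  2.28 2.24]
160 None None
180 None None
```

```bash
python3 - <<'E'
s=open("kin.py").read()
s=s.replace("return np.c_[z1","z4=z3*E_('z',q[3])\n    return np.c_[z1.apply([0,1,0]),z4.apply([0,1,0]),z4.apply([1,0,0]),z1",1)
open("kin.py","w").write(s)
E
cat > scan.py <<'E'
from kin import *
print(X.round(3),"res",np.abs(A@X-b).max().round(4))
az=np.arctan2(.1365,.652)
for deg in range(-160,161,20):
    Rg=Rt(az+np.pi+np.radians(deg),np.radians(-50)); out=[]
    for h in(.05,.15):
        p=np.array([.652,.1365,h])-Rg[:,2]*.006; best=(None,-1)
        for s in[[.2,.5,1.7,m4,m5,m6] for m4 in(-.8,.8,3) for m5 in (.4,1.2) for m6 in(-2,-.5,1.5)]:
            q,e=ik(p,Rg,np.array(s)); mg=min((q-LO).min(),(HI-q).min())
            if e<.02 and mg>best[1]: best=(q,mg)
        out.append(best[0] if best[0] is None else best[0].round(2))
    print(deg,*out)
E
python3 scan.py
```

```text
[ 0.116  0.001 -0.001  0.005  0.198 -0.005  0.441  0.043  0.398  0.229] res 0.0026
-160 [ 0.14  1.39  0.28 -0.41  2.26  1.02] [ 0.14  1.31  0.2  -0.48  2.41  0.92]
-140 [ 0.2   1.28  0.52 -0.58  2.01  0.8 ] [ 0.2   1.18  0.47 -0.63  2.14  0.7 ]
-120 [ 0.26  1.15  0.78 -0.71  1.73  0.65] [ 0.26  1.04  0.74 -0.73  1.85  0.54]
-100 [ 0.29  1.03  1.04 -0.84  1.44  0.54] [ 0.29  0.91  1.   -0.83  1.54  0.42]
-80 [ 0.3   0.92  1.28 -1.01  1.13  0.47] [ 0.3   0.78  1.25 -0.95  1.22  0.31]
-60 [ 0.27  0.82  1.5  -1.23  0.82  0.44] [ 0.27  0.66  1.47 -1.08  0.89  0.21]
-40 None [ 0.2   0.56  1.65 -1.23  0.54  0.1 ]
-20 [0.1  0.68 1.8  3.89 0.27 1.  ] None
0 [-0.03  0.67  1.85  2.46  0.29  2.07] [-0.03  0.47  1.82  1.67  0.18  2.88]
20 [-0.15  0.68  1.81  1.72  0.53  2.47] [-0.15  0.49  1.78  1.36  0.53  2.88]
40 [-0.22  0.74  1.69  1.32  0.8   2.55] [-0.22  0.56  1.66  1.14  0.86  2.81]
60 [-0.25  0.82  1.51  1.05  1.08  2.54] [-0.25  0.66  1.48  0.98  1.17  2.72]
80 [-0.24  0.92  1.28  0.85  1.36  2.49] [-0.24  0.78  1.25  0.83  1.47  2.62]
100 [-0.21  1.03  1.04  0.69  1.63  2.39] [-0.21  0.91  1.01  0.71  1.75  2.49]
120 [-0.15  1.15  0.78  0.54  1.9   2.25] [-0.15  1.04  0.74  0.58  2.03  2.34]
140 [-0.08  1.28  0.52  0.37  2.14  2.05] [-0.08  1.18  0.47  0.42  2.28  2.12]
160 [-0.01  1.39  0.28  0.14  2.33  1.75] [-0.01  1.31  0.19  0.17  2.5   1.79]
```

```bash
python3 -c "
from kin import *
rel(E_('xyz',[2.912,.449,2.72]).as_matrix(),[.62,.13,.18]); rel(Rt(1.95,0),[.60,.13,.2])"
```

```text
t 7.2 row [-1.19 -0.54 -1.28] [ 9.  14.8 24.6] q [-0.03  0.39  1.85  0.93  0.21 -2.54] F [ 0.1 -0.8 -0.9] w 0.0494
t 7.2 row [-1.44 -0.14 -3.93] [33.2 35.2 69.3] q [-0.03  0.39  1.85  0.93  0.21 -2.54] F [ 0.1 -0.8 -0.9] w 0.0494
```

```bash
python3 -m jog '[[[-0.6,-0.3,-0.6],[4.5,7.4,12.3],0.3],[[-1.2,-0.5,-1.3],[9,14.8,24.6],0.3],[[-1.2,-0.5,-1.3],[9,14.8,24.6],0.3],[[-1.2,-0.5,-1.3],[9,14.8,24.6],0.3]]'
python3 -c "
from kin import *
rel(Rt(1.95,0),[.60,.13,.2])"
```

```text
t: 7.7
tool_pos: [0.6169, 0.1319, 0.1842]
orientation: [2.904, 0.524, 2.823]
force: [-0.1, 0.6, -1.5]
width: 0.0492
t 7.7 row [ 0.25 -0.07 -2.76] [25.6 22.3 52.2] q [-0.    0.39  1.7   0.15  0.49 -1.43] F [-0.1  0.6 -1.5] w 0.0492
```

```bash
python3 -m jog '[[[0.2,0,-2.7],[25.6,22.3,52.2],0.3],[[0.2,0,-2.7],[25.6,22.3,52.2],0.3],[[0.2,0,-2.7],[25.6,22.3,52.2],0.3],[[0.2,0,-2.7],[25.6,22.3,52.2],0.3],[[0.2,0,-2.7],[25.6,22.3,52.2],0.3]]'
python3 -c "
from kin import *
rel(Rt(1.95,np.radians(-50)),[.645,.1365,.16])"
```

```text
t: 8.32
tool_pos: [0.6008, 0.1301, 0.2058]
orientation: [3.081, 0.064, 2.079]
force: [0.7, 0.1, -0.4]
width: 0.0495
t 8.32 row [-0.86  3.97  4.5 ] [  6.7 -46.4   5.4] q [ 0.03  0.51  1.34 -0.03  1.2  -0.47] F [ 0.7  0.1 -0.4] w 0.0495
```

```bash
python3 -m jog '[[[-0.9,4,4.5],[6.7,-46.4,5.4],0.3],[[-0.9,4,4.5],[6.7,-46.4,5.4],0.3],[[-0.9,4,4.5],[6.7,-46.4,5.4],0.3],[[-0.9,4,4.5],[6.7,-46.4,5.4],0.3],[[-0.9,4,4.5],[6.7,-46.4,5.4],0.3]]'
python3 - <<'E'
from kin import *
from fit import *
Rg=Rt(1.95,np.radians(-50)); rel(Rg,[.652,.1365,.12])
s=read_state(); R0=E_("xyz",s["orientation"]).as_matrix(); g=s["tool_pos"]+R0[:,2]*.006
print("grasp pt",g.round(4),"est jar axis",(R0@[np.cos(.698),0,np.sin(.698)]).round(3))
a=snap("top","x3.png"); b=snap("side","y3.png"); M={}
for im,n in((a,"top"),(b,"side")):
    c=proj(n,g); u,v=(c-[80,64]).astype(int)
    for d in cut_out(n,"jar_mid"): print(n,round(d["conf"],2),np.round(d["bbox"],1),"pred",c.round(1))
    cr=im[max(v,0):v+128,max(u,0):u+160]; cv2.imwrite(f"pics/c_{n}.png",cv2.resize(cr,(400,320),interpolation=cv2.INTER_CUBIC)[:,:,::-1])
cv2.imwrite("pics/t3.png",np.hstack([cv2.imread(f"pics/c_{n}.png") for n in("top","side")]))
E
```

```text
t: 8.95
tool_pos: [0.6438, 0.1416, 0.1631]
orientation: [3.137, 0.879, 1.945]
force: [-0.3, -0.5, 0.0]
width: 0.0495
t 8.95 row [2.82 0.57 2.75] [ 0.   0.4 -0.2] q [ 0.31  0.76  1.26 -0.95  1.24  0.32] F [-0.3 -0.5  0. ] w 0.0495
grasp pt [0.6455 0.1373 0.1593] est jar axis [ 0.005 -0.005 -1.   ]
side 0.98 [346.7 157.3  18.   33.8] pred [347.3 155.7]
```

View pics/t3.png

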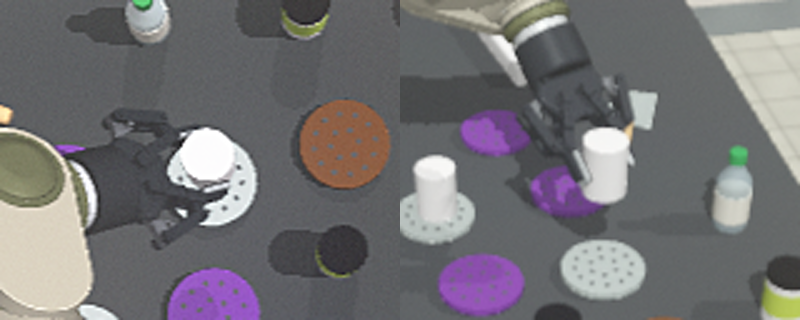

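The jar is upright, mouth down, above the dish (top crop (208,155), side crop (606,165)). Next I measure its exact offset in the hand.

Run:
```python
from kin import *
from fit import *
s=read_state(); R0=E_("xyz",s["orientation"]).as_matrix(); g=s["tool_pos"]+R0[:,2]*.006
camera("side"); a=camera("top"); m=cut_out("side","jar_mid")[0]["mask"]
c=proj("top",g+[0,0,.033]); yy,xx=np.mgrid[:400,:640]
w=((a.min(2)>235)&(np.hypot(xx-c[0],yy-c[1])<18)).astype(np.uint8)
n,l,st,ce=cv2.connectedComponentsWithStats(w); i=1+np.argmax(st[1:,4]); (cc,rad)=cv2.minEnclosingCircle(np.argwhere(l==i)[:,::-1].astype(np.float32))
print("top disc",cc,rad,st[i],"pred top centre",c)
f=lambda x:cyl(np.array(x[:3]),[x[3],0,1],.025,.066)
print("side fit",fitc({"side":m},lambda x:f([x[0],g[1],x[1],x[2]]),[g[0],g[2],0],[.01,.01,.05]))
for z in(.18,.19): print("top xy at z",z,ray("top",cc,z))
```

```text
top disc (304.04052734375, 154.770263671875) 10.649324417114258 [294 145  21  21 344] pred top centre [301.8474478  156.18340939]
side fit (array([0.6507006 , 0.15799825, 0.02798523]), np.float64(0.11213235294117652))
top xy at z 0.18 [0.65157728 0.13140076 0.18      ]
top xy at z 0.19 [0.64970653 0.13108045 0.19      ]
```

Run:
```python
from kin import *
s=read_state(); R0=E_("xyz",s["orientation"]).as_matrix()
for d in(-.05,-.1): print((R0.T@np.array([.002,.0045,d])*100).round(2))
rel(Rt(1.95,np.radians(-50)),[.65,.14,.06])
```

```text
[4.05 0.34 2.95]
[7.88 0.33 6.17]
t 9.3 row [7.88 0.52 6.3 ] [-0.  -0.1 -0.2] q [ 0.3   0.76  1.26 -0.94  1.23  0.31] F [ 0.7  0.4 -0.6] w 0.0493
```

```bash
python3 -m jog '[[[2,0.2,1.5],[0,0,0],0.3],[[4,0.3,3],[0,0,0],0.3],[[6,0.3,4.6],[0,0,0],0.3],[[7.9,0.3,6.2],[0,0,0],0.3],[[7.9,0.3,6.2],[0,0,0],0.3]]'
python3 - <<'E'
from kin import *
from fit import *
s=read_state(); R0=E_("xyz",s["orientation"]).as_matrix(); g=s["tool_pos"]+R0[:,2]*.006; print("g",g.round(4),s["force"].round(1))
print("per 5mm down:",(R0.T@[0,0,-.005]*100).round(2))
b=camera("side");a=camera("top"); m=cut_out("side","jar_mid")[0]["mask"]
c=proj("top",g+[0,-.005,.03]); yy,xx=np.mgrid[:400,:640]
w=((a.min(2)>235)&(np.hypot(xx-c[0],yy-c[1])<16)).astype(np.uint8)
n,l,st,ce=cv2.connectedComponentsWithStats(w); i=1+np.argmax(st[1:,4]); (cc,rad)=cv2.minEnclosingCircle(np.argwhere(l==i)[:,::-1].astype(np.float32))
print("top disc",cc,rad,ray("top",cc,.085))
print("side fit",fitc({"side":m},lambda x:cyl(np.array([x[0],.137,x[1]]),[x[2],0,1],.025,.066),[g[0],g[2],0],[.01,.01,.05]))
f=lambda im,q:cv2.resize(im[int(q[1])-40:int(q[1])+40,int(q[0])-50:int(q[0])+50],(400,320),interpolation=cv2.INTER_CUBIC)
cv2.imwrite("pics/low.png",np.hstack([f(a,c),f(b,proj("side",g))])[:,:,::-1])
E
```

```text
t: 9.93
tool_pos: [0.6453, 0.1438, 0.0625]
orientation: [-3.14, 0.871, 1.948]
force: [-0.8, -1.1, -0.5]
width: 0.0496
g [0.647  0.1395 0.0587] [-0.8 -1.1 -0.5]
per 5mm down: [0.38 0.   0.32]
top disc (304.1603698730469, 161.3867950439453) 9.847314834594727 [0.65193045 0.13440769 0.085     ]
side fit (array([ 0.6523521 ,  0.06005483, -0.01528483]), np.float64(0.18219461697722572))
```

View pics/low.png

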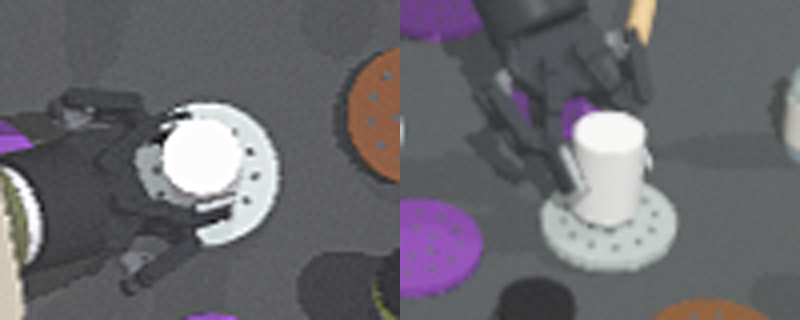

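The jar sits centred over the dish: the top disc is at crop (202,157) with the dish around it. I'll lower it gently until it touches.

```bash
python3 -m jog '[[[0.3,0,0.25],[0,0,0],0.3],[[0.6,0,0.5],[0,0,0],0.3],[[0.6,0,0.5],[0,0,0],0.3]]'
for i in 1 ; do python3 -m jog '[[[0.15,0,0.13],[0,0,0],0.3],[[0.15,0,0.13],[0,0,0],0.3]]'; done; python3 -c "
from kin import *
rel(Rt(1.95,np.radians(-50)),[.65,.14,.05])"
```

```text
t: 10.45
tool_pos: [0.6464, 0.1444, 0.0576]
orientation: [3.136, 0.872, 1.944]
force: [0.0, -0.7, -0.3]
width: 0.0494
t: 10.7
tool_pos: [0.6464, 0.1443, 0.0554]
orientation: [3.136, 0.872, 1.944]
force: [0.1, 0.1, 0.1]
width: 0.0497
t 10.7 row [0.07 0.18 0.16] [ 0.  -0.  -0.2] q [ 0.31  0.92  1.28 -1.    1.14  0.48] F [0.1 0.1 0.1] w 0.0497
```

```bash
python3 -m jog '[[[0.15,0,0.13],[0,0,0],0.3],[[0.15,0,0.13],[0,0,0],0.3]]'; python3 -m jog '[[[0.15,0,0.13],[0,0,0],0.3],[[0.15,0,0.13],[0,0,0],0.3]]'
```

```text
t: 10.95
tool_pos: [0.6463, 0.1443, 0.0532]
orientation: [3.137, 0.872, 1.944]
force: [0.9, -0.3, -0.1]
width: 0.0493
t: 11.2
tool_pos: [0.6462, 0.1442, 0.0509]
orientation: [3.138, 0.872, 1.945]
force: [-0.1, 0.0, -0.2]
width: 0.049
```

```bash
python3 -m jog '[[[0.08,0,0.07],[0,0,0],0.3],[[0.08,0,0.07],[0,0,0],0.3]]'; python3 -m jog '[[[0.08,0,0.07],[0,0,0],0.3],[[0.08,0,0.07],[0,0,0],0.3]]'
```

```text
t: 11.45
tool_pos: [0.6462, 0.1442, 0.0498]
orientation: [3.138, 0.872, 1.945]
force: [0.5, 0.4, 0.4]
width: 0.0494
t: 11.7
tool_pos: [0.6461, 0.1442, 0.0486]
orientation: [3.138, 0.872, 1.945]
force: [0.1, -0.7, -0.2]
width: 0.0493
```

```bash
python3 -m jog '[[[0.08,0,0.07],[0,0,0],0.3],[[0.08,0,0.07],[0,0,0],0.3]]'
python3 - <<'E'
from kin import *
from fit import *
s=read_state(); print(s["force"].round(1))
b=camera("side"); m=cut_out("side","jar_mid")[0]["mask"]
print("side fit",fitc({"side":m},lambda x:cyl(np.array([x[0],.135,x[1]]),[x[2],0,1],.025,.066),[.65,.045,0],[.01,.01,.05]))
bt=proj("side",[.652,.135,.012]); print("mask rows",np.argwhere(m)[:,0].max(),"expected bottom on dish",[p for p in np.array([proj("side",x) for x in cyl(np.array([.652,.135,.045]),[0,0,1],.025,.066)])[:,1:].max(0)],np.argwhere(m)[:,0].min(),np.array([proj("side",x) for x in cyl(np.array([.652,.135,.045]),[0,0,1],.025,.066)])[:,1].min())
cv2.imwrite("pics/low2.png",cv2.resize(b[160:230,300:400],(800,560),interpolation=cv2.INTER_CUBIC)[:,:,::-1])
E
```

```text
t: 11.95
tool_pos: [0.6463, 0.1441, 0.0481]
orientation: [3.137, 0.873, 1.944]
force: [-1.2, -1.1, 3.8]
width: 0.0495
[-1.2 -1.1  3.8]
side fit (array([ 0.65004994,  0.04658943, -0.0207651 ]), np.float64(0.10995850622406644))
mask rows 202 expected bottom on dish [np.float64(202.5128578655552)] 175 174.1244110543929
```

View pics/low2.png

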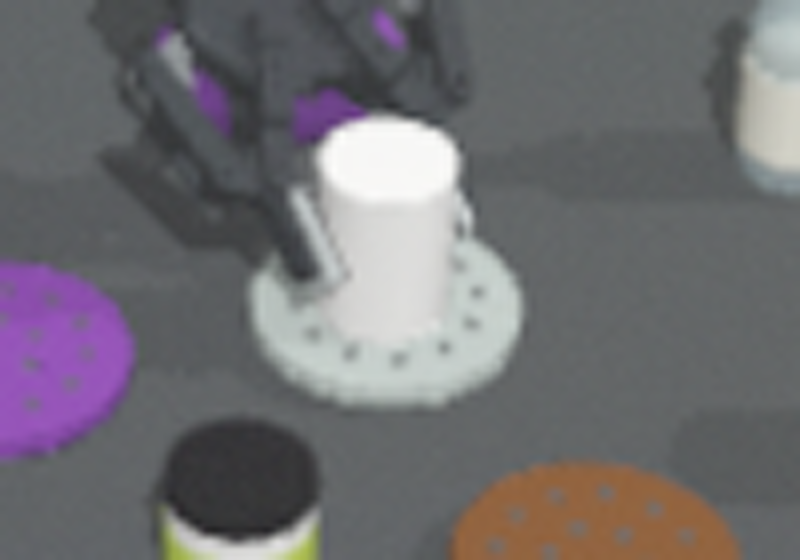

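Contact registers at 3.8 N, and the picture shows the jar standing on the dish (its base at crop (388,335), the dish centred near (387,310)). One more small press, then I release.

```bash
python3 -m jog '[[[0.04,0,0.03],[0,0,0],0.3],[[0.04,0,0.03],[0,0,0],0.45]]' 20
python3 -m jog '[[[0,0,0],[0,0,0],0.7],[[0,0,0],[0,0,0],0.8],[[0,0,0],[0,0,0],0.9],[[0,0,0],[0,0,0],1],[[0,0,0],[0,0,0],1]]'
python3 -m jog '[[[0,0,-1.5],[0,0,0],1],[[0,0,-4],[0,0,0],1],[[0,0,-8],[0,0,0],1],[[0,0,-12],[0,0,0],1],[[0,0,-12],[0,0,0],1]]'
python3 - <<'E'
from kin import *
from fit import *
near=lambda n,k,uv:min((d for d in cut_out(n,k)),key=lambda d:np.hypot(d["bbox"][0]-uv[0],d["bbox"][1]-uv[1]),default=None)
a=camera("top");b=camera("side"); s=read_state(); print(s["t"],s["force"].round(1))
M={n:near(n,"jar_mid",proj(n,[.652,.135,.045])) for n in("top","side")}
M={n:d["mask"] for n,d in M.items() if d}
print(M.keys(),fitc(M,lambda x:cyl(np.array(x[:3]),[x[3],x[4],1],.025,.066),[.65,.135,.045,0,0],[.01,.01,.01,.05,.05]))
for k,u in(("lidded_mid",(429,167)),("drained_mid",(250,233))):
    for n in("top","side"):
        print(k,n,[np.round(d["bbox"],1) for d in cut_out(n,k)])
cv2.imwrite("pics/end.png",np.hstack([a[100:260,200:400],b[110:270,250:450]]).repeat(2,0).repeat(2,1)[:,:,::-1])
E
```

```text
t: 12.3
tool_pos: [0.6463, 0.1441, 0.0481]
orientation: [3.137, 0.873, 1.944]
force: [-3.1, -0.8, 4.9]
width: 0.0494
t: 12.92
tool_pos: [0.6463, 0.1441, 0.0481]
orientation: [3.137, 0.873, 1.944]
force: [0.1, -0.2, 0.7]
width: 0.0853
t: 13.55
tool_pos: [0.612, 0.233, 0.1284]
orientation: [3.129, 0.872, 1.942]
force: [0.9, -0.2, -0.1]
width: 0.085
13.65 [-0.7 -0.2 -0.5]
dict_keys(['top', 'side']) (array([ 0.65076379,  0.13606419,  0.04660662, -0.09222681, -0.03093859]), np.float64(0.13453827278712072))
lidded_mid top [array([304. , 165.2,  19.2,  24.6]), array([428.6, 166.1,  33.4,  27.1])]
lidded_mid side [array([374.6, 277. ,  22.1,  35.7])]
drained_mid top [array([252.1, 233.7,  25.4,  20.3])]
drained_mid side [array([280.5, 167.1,  15.3,  25.5])]
```

View pics/end.png

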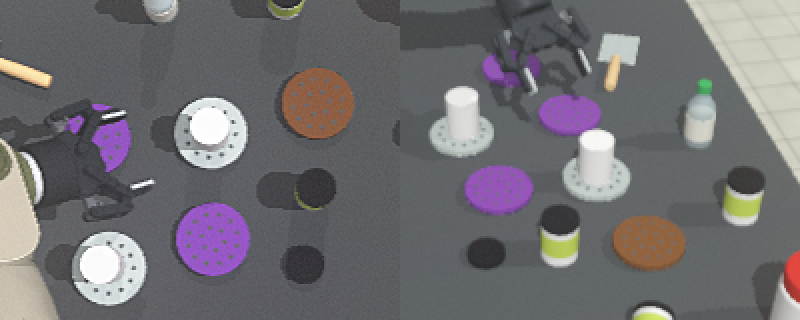

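The jar stands mouth down and centred on the dish, at (210,128) top and (596,160) side. The gripper is clear of everything and the other jars are where they were.

```bash
python3 -c "
from cell import *
print(hand_in())"
```

```text
the job is handed in; nothing more can be done
None
```

I gripped the washed jar with the tool tilted 40°, turned it mouth down and lowered it onto the empty drain dish until it touched (about 4–5 N). Then I let it go, backed the gripper about 12 cm away and handed in at about 13.7 s of the 29 s allowed. My first turn, facing outward from the base, brought the wrist close to its limits, so I backed out and placed the jar from the side instead.

**Position:** the last fit put the jar's centre at (0.651, 0.136, 0.047). The dish centre was measured at (0.652, 0.137), so the jar is about 1–2 mm off centre. Its height comes out at 35 mm above the dish top, against 33 mm expected.

**Other jars:** the lidded jar and the draining jar were found within 1–2.5 pixels of where they started, a few millimetres at most. The networks also reported one false "lidded jar" at the placed jar's position.

**Uncertain:** that same fit gave a tilt of about 5.5°. At this image size I take that as noise, because the jar looks upright in both views and settled without moving. I took no second picture to confirm that it stayed still.

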